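# Bolt the spares chest shut

### The job

Lock the steel spares chest: slide its barrel bolt all the way across into the keeper on the hatch, then turn the bolt's handle down flat into the notch at the end of the barrel, and let go. Do not force the handle against the end of the slot or the edge of the notch, and leave the things lying around where they are.

Things in the scene. Friction and masses are not known exactly. Their poses are not given: they have to be found in the camera images.
- chest: Fixed grey steel chest, 240 (x) x 360 (y) x 100 mm high, on the bench. Origin: centre of its underside; x points away from the robot, y along the bolt in the locking direction. A seam at y = 67 mm divides its top into deck and hatch. On the deck the bolt's barrel: a steel channel along y, centred at x = 10 mm, 30 wide, to 141 mm above the bench, from y = -125 to 35 mm, give or take 14.
- bolt (a joint): Slide of the bolt in m along the chest's +y: 0 fully drawn; stiff, about 3 N of friction, no spring. The stem runs in a 12 mm wide slot along the barrel's top, up to a firm stop where a 11 mm notch opens in the barrel's front (-x) side. The barrel's place varies: the stop lies at 0.042 to 0.070, to be found by feel. The handle turns down only in the last 3 mm before it.
- handle (a joint): Turn of the handle about the bolt in rad: 0 stem straight up, 1.5 flat towards the chest's front (-x). Friction 0.08 N m; stays where left. Outside the notch the slot lets it lean only about 0.15. The stem bends if pressed on the barrel with over 20 N; by leverage some 8 N at the knob across the slot does that when it is not in the notch.
- knob (a point): Centre of the steel ball knob, 22 mm in diameter, at the end of the 8 mm stem, 42 mm from the bolt's axis. Its z axis points out along the stem, y along the bolt. Free all round; can be pinched from above, fingers closing along the bolt, and will pivot between the pads.
- bolt_axis (a point): Point on the bolt's axis at the foot of the stem, 126 mm above the bench; the rod is 16 mm thick and y points along it, in the locking direction. Moves along with the bolt.
- keeper (a point): Middle of the keeper on the hatch: a steel staple, 31 mm wide, 16 mm long along the bolt, its top 140 mm above the bench. The bolt's end goes into it. Axes as the chest's.
- bearing: Loose steel ball-bearing ring, 52 mm across, 15 mm high, lying on the hatch behind the keeper. Origin: centre of its underside. Leave alone.
- grease_tin: Loose closed tin, 72 mm across, 85 mm high, standing on the bench at the left end of the chest. Origin: centre of its underside. Leave alone.
- spanner: Loose steel spanner, 170 mm long, lying on the bench at the right end of the chest. Leave alone.
- piston: Loose aluminium engine piston, 70 mm across, 55 mm high, standing on the bench behind the chest. Origin: centre of its underside. Leave alone.

How it is judged (in metres and radians):
On the way, in this order (a step that is already met when the one before it is completed fails the run):
1. the bolt is slid across, its handle still up (value of joint bolt above 0.036 m and value of joint handle below 0.5 rad), for 0.1 s.
2. the handle is turned down into the notch (value of joint bolt above 0.036 m and value of joint handle above 1.2 rad), for 0.2 s.
At the end, for the whole second after the job is handed in: The bolt is slid across at least 36 mm (into the keeper), its handle lies down in the notch (turned at least 1.2 of 1.5 rad), at rest and let go (all of step 2 and velocity of joint handle between -0.05 and 0.05 rad/s and velocity of joint bolt between -0.01 and 0.01 m/s); the robot touches nothing.
It fails at once if the handle is forced against the barrel with more than 20 N (contact force between handle and chest above 20 N).
It fails at once if a thing lying around is shifted by more than 15 mm (distance of any of bearing, grease_tin, spanner, piston from where it was at the start of the episode above 0.015 m).
It also fails if it takes over 45 s, if anything falls off the work surface, if the arm or the gripper's body presses on something with over 40 N, if the wrist force passes 120 N, or if a joint passes its speed limit or range.

### The arm

A 6-joint arm with a two-finger parallel gripper is mounted at the origin on the work surface. World frame = base frame: x ahead of the robot, y to its left, z up, the work surface at z = 0. Lengths are in mm, angles in rad, forces in N, time in s.
With the tool pointing down it reaches from about 400 to 925 mm from the base axis. Payload 12.5 kg.
Tool frame: the origin (TCP) lies midway between the tips of the shut fingers; the grasp point (between the pads) lies 19 mm behind it (env.pinch_z is the z of the grasp point in the tool frame, in mm); z points along the fingers, y is the line along which they close (so a half turn about z gives the same grasp; the last joint's range is limited). The gripper opens to 95 mm and grips with 3 to 60 N. Pads are 20 mm wide; open, the fingers measure 119 mm over their backs; the gripper's body (75 mm by 180 mm) begins 59 mm behind the grasp point.
Start: joints at [1.138, 0.491, 1.559, -0, 1.092, -0.106], TCP at [200.617, 591.945, 214.661] pointing down, gripper open.
Joint ranges: [-3.1, 3.1], [-0.84, 2.19], [0.05, 2.79], [-1.13, 4.28], [0.06, 2.93], [-2.69, 2.69]. Speed limits (rad/s): [2.22, 2.22, 2.79, 3.14, 3.14, 3.14].

### API

Orientations are given as [roll, pitch, yaw] about the fixed x, y, z axes, in that order (R = Rz(yaw) Ry(pitch) Rx(roll)).
In Python, from cell import env, eyes gives the robot as it stands.
- The arm moves only by the shell command python3 -m inch 'ROWS'. ROWS is JSON, a list of rows, each a list of 3 entries, a list of its own where there are three numbers: the shift along the tool's x, y, z in units of 60 mm (1.0 is 60 mm), then the turn about the tool's z in units of 5 degrees (1.0 is 5 degrees), then the closure, from -1 (fully open) to 1 (shut). In form: [[[tx, ty, tz], turn, claw], ...]. A call has exactly 10 rows; each row shifts and turns the commanded pose from where the row before left it, along the tool's axes as they then stand; what a row does not reach is not made up. A row lasts 1/8 s, in which the tool goes at most 62.5 mm and 10.7 degrees, less where a joint would pass 70% of its speed; a pose out of reach is approached as far as the arm can. A call is refused whole if a number of a shift passes 1 or a number of a turn 1, either way. A call with a gripper value outside its range is refused whole. The fingers move at their own pace and stop on an object; the grip force is fixed at half the most. Time passes only in rows, so rows that do not move let the fingers close, or fill a call up. It gives the time, the measured TCP pose, the force, the opening and the grip force at its end, in the units of the state.
- env.state(): the state, without advancing time (a new reading comes with each control period).
- eyes.read_camera(name): name is "side" or "top"; returns a dict with "pixels" (420x560x3 uint8, red, green, blue), "fx", "fy", "cx", "cy" (pixels), "extrinsics" (4x4, takes a point from world to camera coordinates). Camera axes: x right, y down, z forward; pixel columns grow to the right and rows downward; lengths in mm; the calibration is good to about 2 mm. A picture is of the moment at which its call begins. There is no depth.
- env.job_done(): hands the job in; it is judged then, once.
Trained networks look in a picture, given as the dict that the camera call returned (one of the last four; its "shot" number tells which), for a name from the list of things; names that differ only in an ending like _2 or _b are one class to them, and where a whole thing is asked for, a point or a joint stands for the part that bears it (a point fixed in the world has none). Each returns a list of dicts, best first, with "score" (0 to 1); they miss things now and then, are a little off and sometimes report something else, mostly with a low value. They report only what shows in the picture. A call takes as long as a camera call.
- eyes.boxes_of(name, picture): "centre" ([row, column] in pixels, amid what is visible of it).
- eyes.cut_out(name, picture): "mask" (420x560 bool, what is visible of it) and "centre" ([row, column] in pixels, amid what is visible of it).
- eyes.spot_point(name, picture): "centre" ([row, column] in pixels: a listed point, or the origin of a listed thing).
The state is a dict: "t": time; "joints": joint angles; "qvel": joint speeds; "tau": joint torques, N m; "eef_pos": TCP position; "tcp_rot": TCP orientation; "ft_force": force on the tool from outside, world axes, zero at the start; "moment": the same for the moment, N m; "opening": opening from 0.0 (shut) to 1.0 (fully open); "grip_force": force on a finger pad.
Only numpy, scipy, OpenCV 4.12 (cv2) and the standard library are available. Lean on these libraries where they do the work, as an engineer would, in place of code of your own. Each camera call takes 0.05 s, during which the arm holds its last target. There are 200 camera calls.

## Working session

There is one attempt and no reset: what is moved stays moved. The work goes in short steps, Python scripts to look and compute and a shell command to move; the robot and the scene stay as the last step left them, time stands still between calls to the robot, and variables do not carry over. Pictures are saved under pics/ and viewed, at most 10 in all, crops included, and the job is handed in when it is done.

```bash
ls; mkdir -p pics
cat > h.py <<'E'
import numpy as np, cv2
from cell import env, eyes
def ray(p,rc):
    E=np.array(p["extrinsics"]);R=E[:3,:3];t=E[:3,3]
    d=R.T@np.array([(rc[1]-p["cx"])/p["fx"],(rc[0]-p["cy"])/p["fy"],1]);return -R.T@t,d/np.linalg.norm(d)
def tri(rs):
    A=0;b=0
    for o,d in rs:
        M=np.eye(3)-np.outer(d,d);A=A+M;b=b+M@o
    return np.linalg.solve(A,b)
def atz(r,z): return r[0]+r[1]*(z-r[0][2])/r[1][2]
E
python3 - <<'E'
from h import *
ps={n:eyes.read_camera(n) for n in("side","top")}
for n,p in ps.items(): cv2.imwrite(f"pics/{n}0.png",p["pixels"][:,:,::-1])
for name in("knob","bolt_axis","keeper","chest"):
    rs=[]
    for n,p in ps.items():
        d=eyes.spot_point(name,p)
        if d: rs.append(ray(p,d[0]["centre"])); print(name,n,np.round(d[0]["centre"]),round(d[0]["score"],2), [round(x["score"],2) for x in d[1:]])
        z={"knob":168,"bolt_axis":126,"keeper":140,"chest":0}[name]
        if d: print("  atz",z,atz(rs[-1],z).round(1))
    if len(rs)==2: print(" tri",tri(rs).round(1))
s=env.state();print(s["tcp_rot"],s["eef_pos"],s["t"],env.pinch_z)
E
```

```text
pics
knob side [182. 280.] 0.52 []
  atz 168 [613.6  40.  168. ]
knob top [232. 254.] 0.59 [0.5]
  atz 168 [574.1  94.1 168. ]
 tri [590.8  94.1 193.6]
bolt_axis side [202. 287.] 0.67 []
  atz 126 [598.6  48.  126. ]
bolt_axis top [218. 279.] 0.77 []
  atz 126 [603.8  48.7 126. ]
 tri [601.2  48.6 126.6]
keeper side [241. 303.] 0.78 []
  atz 140 [561.7 215.4 140. ]
keeper top [238. 202.] 0.87 []
  atz 140 [562.9 192.4 140. ]
 tri [562.9 194.7 126.5]
chest side [269. 294.] 0.86 []
  atz 0 [582.9 107.4   0. ]
chest top [230. 255.] 0.85 []
  atz 0 [587.3  99.1   0. ]
 tri [585.5  99.3  -5.9]
[3.14156444e+00 1.61676704e-05 2.81480016e+00] [200.62352829 591.92903497 214.6321279 ] 0.5 -18.8
```

View pics/side0.png

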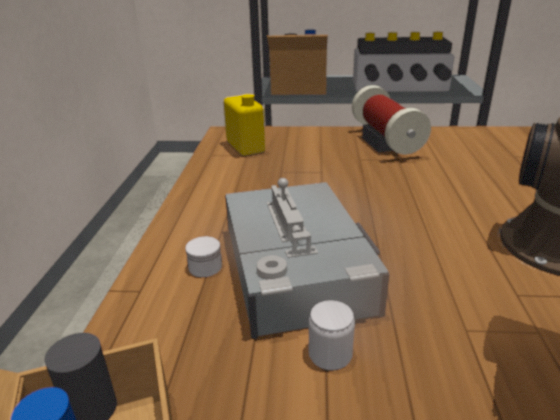

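View pics/top0.png

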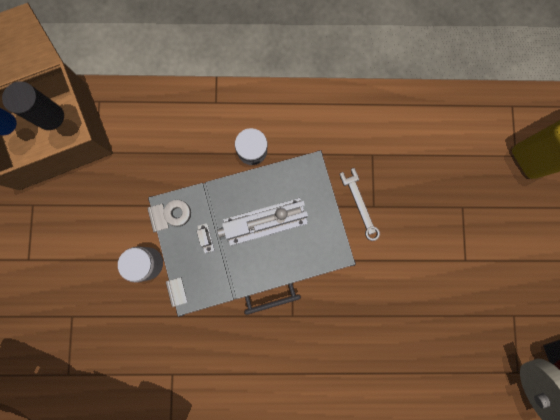

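The side view shows the knob at about (row 182, col 283). In the top view it is the grey ball at about (213, 281), so the network's first knob hit in the top view was wrong. The barrel runs to the left towards the keeper at (238, 205). Next I refine the knob position and the yaw.

Run:
```python
from h import *
ps={n:eyes.read_camera(n) for n in("side","top")}
S,T=ps["side"],ps["top"]
for n in ps: print(n,[(np.round(d["centre"],1),round(d["score"],2)) for d in eyes.spot_point("knob",ps[n])])
g=cv2.cvtColor(T["pixels"],cv2.COLOR_RGB2GRAY)
cv2.imwrite("pics/top1.png",cv2.resize(T["pixels"][170:280,180:330,::-1],None,fx=5,fy=5,interpolation=cv2.INTER_CUBIC))
print("tri",tri([ray(S,(182.5,283)),ray(T,(213.5,281.5))]).round(1), "top z168",atz(ray(T,(213.5,281.5)),168).round(1))
m=eyes.cut_out("chest",T)[0]["mask"].astype(np.uint8)
c=max(cv2.findContours(m,0,2)[0],key=cv2.contourArea)
pts=np.array([atz(ray(T,(v,u)),100)[:2] for u,v in c[:,0]],np.float32)
print(cv2.minAreaRect(pts))
```

```text
side [(array([181.5, 281.2]), 0.57)]
top [(array([213.6, 280.6]), 0.69)]
tri [606.8  45.  169.7] top z168 [607.5  45.  168. ]
((564.0248413085938, 101.24032592773438), (275.4391784667969, 367.677978515625), 15.960100173950195)
```

View pics/top1.png

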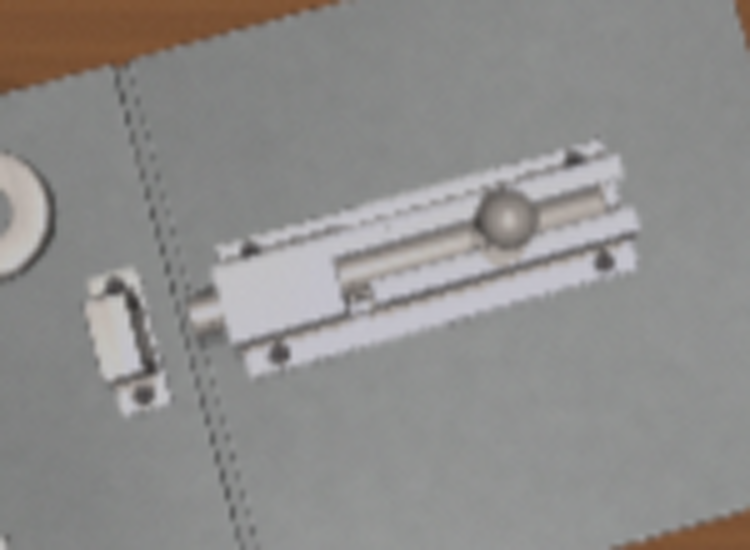

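The crop shows the knob at (505, 218), the slot's left end at about (338, 268), the notch at about (360, 298), and the seam running from (120, 65) to (245, 550). I map these to the world.

Run:
```python
from h import *
T=eyes.read_camera("top")
f=lambda u,v,z: atz(ray(T,(170+(v+.5)/5-.5,180+(u+.5)/5-.5)),z)
def yaw(a,b): d=b-a; return np.degrees(np.arctan2(-d[0],d[1]))
a,b=f(120,65,100),f(245,550,100); d=b-a; print("seam yaw",np.degrees(np.arctan2(-d[1],-d[0])))
for p,q,z in [((617,153),(222,266),141),((638,222),(235,345),141),((600,142),(218,246),100),((632,270),(252,375),100)]: print(yaw(f(*p,z),f(*q,z)))
k=f(505,218,168); s=f(338,268,141); n=f(360,298,141);print(k,s,n)
psi=np.radians(15); y=np.array([-np.sin(psi),np.cos(psi),0]);x=np.array([np.cos(psi),np.sin(psi),0])
for q in(s,n,f(602,195,141)): print((q-k)@y,(q-k)@x)
print("barrel mid", [((f(617,153,141)+f(638,222,141))/2-k)@x, ((f(222,266,141)+f(235,345,141))/2-k)@x])
```

```text
seam yaw 15.547010034049366
16.332180743664217
17.216686711844154
15.62110924066757
15.621717174240693
[608.05632991  46.62579731 168.        ] [591.7097098  108.98729203 141.        ] [580.40366833 100.57651543 141.        ]
64.4673949222495 0.3507199735192863
59.269427439148316 -12.74694663681344
-39.3632320161979 1.7348781122289303
barrel mid [np.float64(2.063308930646361), np.float64(-2.820423048907376)]
```

```bash
python3 -m inch '[[[-0.75,-0.52,0],0,-1],[[-0.75,-0.52,0],0,-1],[[-0.75,-0.52,0],0,-1],[[-0.75,-0.52,0],0,-1],[[-0.75,-0.52,0],0,-1],[[-0.75,-0.52,0],0,-1],[[-0.75,-0.52,0],0,-1],[[-0.75,-0.52,0],0,-1],[[-0.75,-0.52,0],0,-1],[[-0.75,-0.52,0],0,-1]]'
cat >> h.py <<'E'
def todo(tgt,yawdeg):
    s=env.state();from scipy.spatial.transform import Rotation as Ro
    R=Ro.from_euler("xyz",s["tcp_rot"]).as_matrix()
    d=R.T@(np.array(tgt)-s["eef_pos"])/60
    print("shift units",d.round(3),"turn units",round(-(((yawdeg-np.degrees(s["tcp_rot"][2])+180)%360)-180)/5,2),"t",s["t"],"eef",np.round(s["eef_pos"],1),"F",np.round(s["ft_force"],1))
E
python3 -c "
from h import *
todo([608,46,214],195.6)"
```

```text
t: 2.05
eef_pos: [527.6, 150.4, 214.8]
tcp_rot: [3.141, 0.0, 2.815]
ft_force: [0.9, 1.6, 0.7]
opening: 1.0
grip_force: 0.0
shift units [-1.828 -1.217  0.014] turn units -6.87 t 2.05 eef [527.6 150.4 214.8] F [0.9 1.6 0.7]
```

```bash
python3 -m inch '[[[-0.61,-0.4,0],0,-1],[[-0.61,-0.4,0],0,-1],[[-0.61,-0.4,0],0,-1],[[0,0,0],-0.98,-1],[[0,0,0],-0.98,-1],[[0,0,0],-0.98,-1],[[0,0,0],-0.98,-1],[[0,0,0],-0.98,-1],[[0,0,0],-0.98,-1],[[0,0,0],-0.98,-1]]'
python3 - <<'E'
from h import *
S,T=[eyes.read_camera(n) for n in("side","top")]
for p in(S,T): print([(np.round(d["centre"],1),round(d["score"],2)) for d in eyes.spot_point("knob",p)])
cv2.imwrite("pics/two2.png",cv2.resize(np.vstack([S["pixels"][140:260,210:350],T["pixels"][170:290,180:320]])[:,:,::-1],None,fx=2.5,fy=2.5,interpolation=cv2.INTER_CUBIC))
todo([607.5,45.8,149+5-5],195.6)
E
```

```text
t: 3.3
eef_pos: [607.5, 48.6, 214.7]
tcp_rot: [3.142, 0.0, -2.867]
ft_force: [-0.2, -0.5, -0.1]
opening: 0.998
grip_force: 0.0
[(array([182.8, 281.2]), 0.42)]
[(array([214.1, 175.7]), 0.69)]
shift units [ 0.012 -0.044  1.094] turn units -0.03 t 3.5 eef [607.5  48.6 214.6] F [ 1.7 -0.4  0.6]
```

View pics/two2.png

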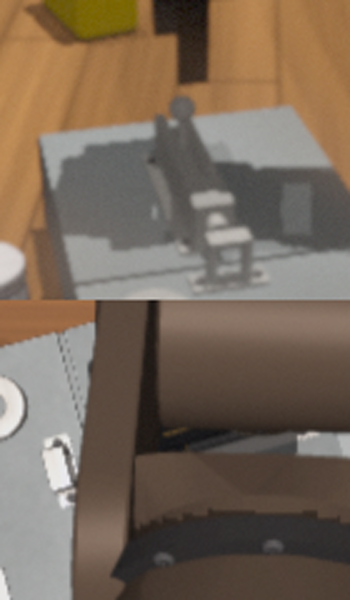

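```bash
python3 -m inch '[[[0.01,-0.04,0.3],0,-1],[[0,0,0.3],0,-1],[[0,0,0.25],0,-1],[[0,0,0.18],0,-1],[[0,0,0],0,0.2],[[0,0,0],0,0.4],[[0,0,0],0,0.6],[[0,0,0],0,1],[[0,0,0],0,1],[[0,0,0],0,1]]'
python3 - <<'E'
from h import *
S=eyes.read_camera("side")
cv2.imwrite("pics/s3.png",cv2.resize(S["pixels"][130:280,200:360][:,:,::-1],None,fx=4,fy=4,interpolation=cv2.INTER_CUBIC))
todo([607.5,45.8,153],195.6)
E
```

```text
t: 4.75
eef_pos: [607.6, 46.1, 152.9]
tcp_rot: [3.142, 0.0, -2.87]
ft_force: [-1.1, -1.2, -0.4]
opening: 0.428
grip_force: 0.0
shift units [ 0.003 -0.004 -0.002] turn units -0.0 t 4.8 eef [607.6  46.1 152.9] F [ 0.3  0.6 -1. ]
```

View pics/s3.png

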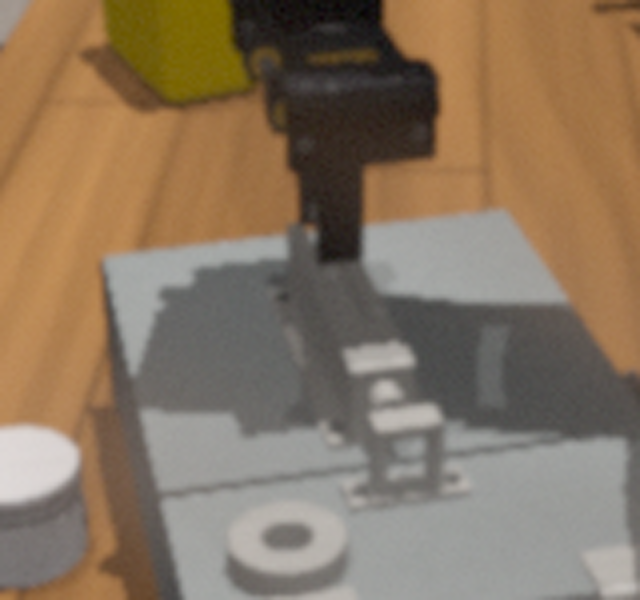

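The finger stands in front of the knob, in line with the barrel, and it is still closing. I finish the grip.

```bash
python3 -m inch '[[[0,0,0],0,1],[[0,0,0],0,1],[[0,0,0],0,1],[[0,0,0],0,1],[[0,0,0],0,1],[[0,0,0],0,1],[[0,0,0],0,1],[[0,0,0],0,1],[[0,0,0],0,1],[[0,0,0],0,1]]'
```

```text
t: 6.05
eef_pos: [607.6, 46.0, 152.8]
tcp_rot: [-3.142, 0.0, -2.87]
ft_force: [0.8, -2.4, 0.0]
opening: 0.216
grip_force: 30.0
```

```bash
python3 -m inch '[[[0,0.06,0],0,1],[[0,0.06,0],0,1],[[0,0.06,0],0,1],[[0,0.06,0],0,1],[[0,0.06,0],0,1],[[0,0.06,0],0,1],[[0,0.06,0],0,1],[[0,0.06,0],0,1],[[0,0.06,0],0,1],[[0,0.06,0],0,1]]'
cat >> h.py <<'E'
P0=np.array([607.6,46.05,152.85]);psi=np.radians(15.6)
Y=np.array([-np.sin(psi),np.cos(psi),0]);X=np.array([np.cos(psi),np.sin(psi),0])
def rel():
    s=env.state();d=s["eef_pos"]-P0;F=np.array(s["ft_force"])
    print("t",s["t"],"y %.2f x %.2f z %.2f | Fy %.1f Fx %.1f Fz %.1f"%(d@Y,d@X,d[2],F@Y,F@X,F[2]),s["opening"],s["grip_force"])
E
python3 -c "
from h import *
rel()"
```

```text
t: 7.3
eef_pos: [597.8, 81.0, 152.8]
tcp_rot: [3.142, 0.0, -2.87]
ft_force: [-1.2, -4.4, 0.2]
opening: 0.216
grip_force: 30.0
t 7.3 y 36.29 x 0.00 z -0.02 | Fy -3.9 Fx -2.3 Fz 0.2 0.21569320059726085 30.0001260638237
```

```bash
python3 -m inch '[[[0,0.03,0],0,1],[[0,0.03,0],0,1],[[0,0.03,0],0,1],[[0,0.03,0],0,1],[[0,0.03,0],0,1],[[0,0.03,0],0,1],[[0,0.03,0],0,1],[[0,0.03,0],0,1],[[0,0.02,0],0,1],[[0,0.01,0],0,1]]'
python3 -c "
from h import *
rel()"
```

```text
t: 8.55
eef_pos: [593.5, 96.5, 152.8]
tcp_rot: [3.141, -0.0, -2.87]
ft_force: [-1.4, -3.6, 0.5]
opening: 0.215
grip_force: 30.0
t 8.55 y 52.35 x 0.01 z -0.04 | Fy -3.1 Fx -2.3 Fz 0.5 0.21485328851463345 30.00008761882782
```

```bash
python3 -m inch '[[[0,0.005,0],0,1],[[0,0.005,0],0,1],[[0,0.005,0],0,1],[[0,0.005,0],0,1],[[0,0.005,0],0,1],[[0,0,0],0,1],[[0,0,0],0,1],[[0,0,0],0,1],[[0,0,0],0,1],[[0,0,0],0,1]]'
python3 -c "
from h import *
rel()"
```

```text
t: 9.8
eef_pos: [593.2, 97.9, 152.8]
tcp_rot: [3.141, 0.0, -2.87]
ft_force: [-1.3, -2.9, -0.6]
opening: 0.212
grip_force: 30.0
t 9.8 y 53.79 x 0.02 z -0.04 | Fy -2.5 Fx -2.0 Fz -0.6 0.21220412012013287 30.00003308057785
```

```bash
python3 -m inch '[[[0,0.005,0],0,1],[[0,0.005,0],0,1],[[0,0.005,0],0,1],[[0,0.005,0],0,1],[[0,0.005,0],0,1],[[0,0,0],0,1],[[0,0,0],0,1],[[0,0,0],0,1],[[0,0,0],0,1],[[0,0,0],0,1]]'
python3 -c "
from h import *
rel()"
```

```text
t: 11.05
eef_pos: [592.7, 99.3, 152.8]
tcp_rot: [3.141, 0.0, -2.87]
ft_force: [-1.4, -3.2, 0.5]
opening: 0.218
grip_force: 30.0
t 11.05 y 55.32 x 0.02 z -0.00 | Fy -2.7 Fx -2.2 Fz 0.5 0.2181494093928664 29.999931156635284
```

```bash
python3 -m inch '[[[0,0.004,0],0,1],[[0,0.004,0],0,1],[[0,0.004,0],0,1],[[0,0.004,0],0,1],[[0,0.004,0],0,1],[[0,0,0],0,1],[[0,0,0],0,1],[[0,0,0],0,1],[[0,0,0],0,1],[[0,0,0],0,1]]'
python3 -c "
from h import *
rel()"
```

```text
t: 12.3
eef_pos: [592.4, 100.5, 152.8]
tcp_rot: [3.141, 0.0, -2.87]
ft_force: [-0.6, -3.5, -0.1]
opening: 0.212
grip_force: 30.0
t 12.3 y 56.49 x 0.02 z -0.02 | Fy -3.2 Fx -1.5 Fz -0.1 0.21198463265995945 29.99985784292221
```

```bash
python3 -m inch '[[[0,0.004,0],0,1],[[0,0.004,0],0,1],[[0,0.004,0],0,1],[[0,0.004,0],0,1],[[0,0,0],0,1],[[0,0,0],0,1],[[0,0,0],0,1],[[0,0,0],0,1],[[0,0,0],0,1],[[0,0,0],0,1]]'
python3 -c "
from h import *
rel()"
```

```text
t: 13.55
eef_pos: [592.2, 101.4, 152.8]
tcp_rot: [3.141, 0.0, -2.87]
ft_force: [-2.2, -2.9, -0.1]
opening: 0.219
grip_force: 30.0
t 13.55 y 57.44 x 0.03 z -0.01 | Fy -2.2 Fx -2.9 Fz -0.1 0.2193230650346194 30.00001162290573
```

```bash
python3 -m inch '[[[0,0.004,0],0,1],[[0,0.004,0],0,1],[[0,0.004,0],0,1],[[0,0.004,0],0,1],[[0,0,0],0,1],[[0,0,0],0,1],[[0,0,0],0,1],[[0,0,0],0,1],[[0,0,0],0,1],[[0,0,0],0,1]]'
python3 -c "
from h import *
rel()"
```

```text
t: 14.8
eef_pos: [591.9, 102.3, 152.8]
tcp_rot: [3.141, 0.0, -2.87]
ft_force: [-1.6, -3.2, 0.7]
opening: 0.214
grip_force: 30.0
t 14.8 y 58.38 x 0.04 z -0.03 | Fy -2.7 Fx -2.4 Fz 0.7 0.2144670245621657 30.000139474868774
```

```bash
python3 -m inch '[[[0,0.004,0],0,1],[[0,0.004,0],0,1],[[0,0.004,0],0,1],[[0,0.004,0],0,1],[[0,0,0],0,1],[[0,0,0],0,1],[[0,0,0],0,1],[[0,0,0],0,1],[[0,0,0],0,1],[[0,0,0],0,1]]'
python3 -c "
from h import *
rel()"
```

```text
t: 16.05
eef_pos: [591.7, 103.2, 152.8]
tcp_rot: [3.141, -0.0, -2.87]
ft_force: [-1.4, -2.7, -0.3]
opening: 0.216
grip_force: 30.0
t 16.05 y 59.35 x 0.02 z -0.05 | Fy -2.2 Fx -2.1 Fz -0.3 0.21562172858690196 29.999982118606567
```

```bash
python3 -m inch '[[[0,0.004,0],0,1],[[0,0.004,0],0,1],[[0,0.004,0],0,1],[[0,0.004,0],0,1],[[0,0,0],0,1],[[0,0,0],0,1],[[0,0,0],0,1],[[0,0,0],0,1],[[0,0,0],0,1],[[0,0,0],0,1]]'
python3 -c "
from h import *
rel()"
```

```text
t: 17.3
eef_pos: [591.4, 104.2, 152.9]
tcp_rot: [3.141, 0.0, -2.87]
ft_force: [-1.2, -3.8, -0.7]
opening: 0.216
grip_force: 30.0
t 17.3 y 60.31 x 0.06 z 0.00 | Fy -3.3 Fx -2.2 Fz -0.7 0.2161199128564343 29.99997854232788
```

```bash
python3 -m inch '[[[0,0.004,0],0,1],[[0,0.004,0],0,1],[[0,0.004,0],0,1],[[0,0.004,0],0,1],[[0,0,0],0,1],[[0,0,0],0,1],[[0,0,0],0,1],[[0,0,0],0,1],[[0,0,0],0,1],[[0,0,0],0,1]]'
python3 -c "
from h import *
rel()"
```

```text
t: 18.55
eef_pos: [591.2, 105.1, 152.8]
tcp_rot: [3.141, 0.0, -2.87]
ft_force: [-1.5, -2.7, 1.0]
opening: 0.213
grip_force: 30.0
t 18.55 y 61.29 x 0.05 z -0.01 | Fy -2.2 Fx -2.2 Fz 1.0 0.21271209320486456 30.000078678131104
```

```bash
python3 -m inch '[[[0,0.004,0],0,1],[[0,0.004,0],0,1],[[0,0.004,0],0,1],[[0,0.004,0],0,1],[[0,0,0],0,1],[[0,0,0],0,1],[[0,0,0],0,1],[[0,0,0],0,1],[[0,0,0],0,1],[[0,0,0],0,1]]'
python3 - <<'E'
from h import *
rel()
S=eyes.read_camera("side")
cv2.imwrite("pics/s4.png",cv2.resize(S["pixels"][150:270,220:360][:,:,::-1],None,fx=5,fy=5,interpolation=cv2.INTER_CUBIC))
E
```

```text
t: 19.8
eef_pos: [591.0, 105.8, 152.9]
tcp_rot: [-3.141, 0.0, -2.87]
ft_force: [-0.9, -5.6, -0.3]
opening: 0.211
grip_force: 30.0
t 19.8 y 62.03 x 0.05 z 0.01 | Fy -5.1 Fx -2.4 Fz -0.3 0.21144400577728165 29.99992400407791
```

View pics/s4.png

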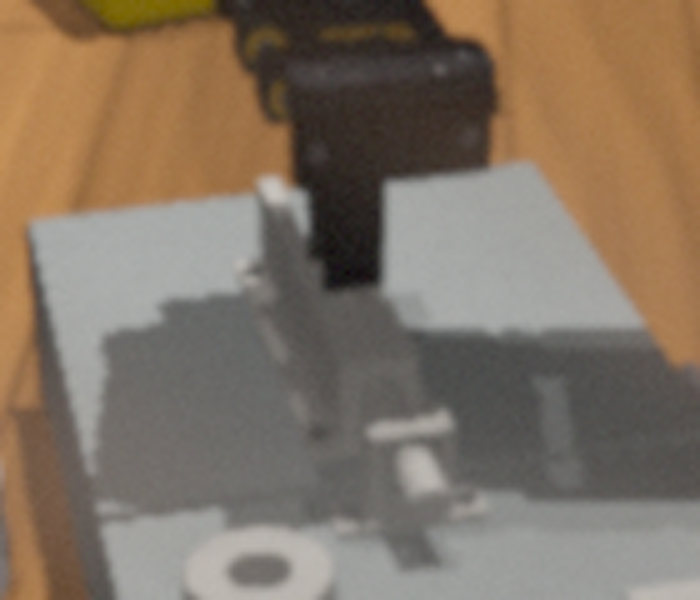

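The bolt's end is through the keeper (at about (475, 420) in the crop). The force has risen to 5 N and the arm has started to lag, so the stop seems to be at about 62 mm. I confirm with a tiny step.

```bash
python3 -m inch '[[[0,0.003,0],0,1],[[0,0.003,0],0,1],[[0,0,0],0,1],[[0,0,0],0,1],[[0,0,0],0,1],[[0,0,0],0,1],[[0,0,0],0,1],[[0,0,0],0,1],[[0,0,0],0,1],[[0,0,0],0,1]]'
python3 -c "
from h import *
rel()"
```

```text
t: 21.1
eef_pos: [591.0, 105.9, 152.8]
tcp_rot: [-3.141, 0.0, -2.87]
ft_force: [-0.6, -6.1, -0.2]
opening: 0.215
grip_force: 30.0
t 21.1 y 62.11 x 0.06 z -0.01 | Fy -5.7 Fx -2.2 Fz -0.2 0.2150830493017375 29.999903440475464
```

The stop is at about 62.1 mm. I back off to the middle of the 3 mm window, then tilt gently to check that the notch is free.

```bash
python3 -m inch '[[[0,-0.011,0],0,1],[[0,-0.011,0],0,1],[[0,-0.01,0],0,1],[[0,0,0],0,1],[[0.03,0,0],0,1],[[0.03,0,0.002],0,1],[[0.02,0,0.003],0,1],[[0.02,0,0.003],0,1],[[0,0,0],0,1],[[0,0,0],0,1]]'
python3 -c "
from h import *
rel()"
```

```text
t: 22.35
eef_pos: [585.7, 102.8, 152.6]
tcp_rot: [-3.141, 0.001, -2.87]
ft_force: [1.3, 2.7, 1.6]
opening: 0.212
grip_force: 30.0
t 22.35 y 60.59 x -5.85 z -0.23 | Fy 2.2 Fx 1.9 Fz 1.6 0.21155241216454523 30.000199377536774
```

```bash
python3 -m inch '[[[0.008,0,0.002],0,1],[[0.008,0,0.002],0,1],[[0.008,0,0.002],0,1],[[0.008,0,0.002],0,1],[[0,0,0],0,1],[[0,0,0],0,1],[[0,0,0],0,1],[[0,0,0],0,1],[[0,0,0],0,1],[[0,0,0],0,1]]'
python3 -c "
from h import *
rel()"
```

```text
t: 23.6
eef_pos: [583.7, 102.3, 152.2]
tcp_rot: [3.142, 0.0, -2.87]
ft_force: [0.3, 2.5, 6.1]
opening: 0.218
grip_force: 30.0
t 23.6 y 60.60 x -7.87 z -0.62 | Fy 2.4 Fx 0.9 Fz 6.1 0.21763998885255603 30.000787675380707
```

```bash
python3 -m inch '[[[0.01,0,0],0,1],[[0.01,0,0],0,1],[[0.01,0,0],0,1],[[0.01,0,0],0,1],[[0,0,0],0,1],[[0,0,0],0,1],[[0,0,0],0,1],[[0,0,0],0,1],[[0,0,0],0,1],[[0,0,0],0,1]]'
python3 -c "
from h import *
rel()"
```

```text
t: 24.85
eef_pos: [581.0, 101.5, 151.8]
tcp_rot: [3.141, -0.001, -2.87]
ft_force: [-0.1, 1.2, 5.5]
opening: 0.215
grip_force: 30.0
t 24.85 y 60.60 x -10.72 z -1.02 | Fy 1.2 Fx 0.2 Fz 5.5 0.21483069793879905 30.000826120376587
```

```bash
python3 -m inch '[[[0.01,0,0],0,1],[[0.01,0,0],0,1],[[0.01,0,0],0,1],[[0.01,0,0],0,1],[[0.01,0,0],0,1],[[0,0,0],0,1],[[0,0,0],0,1],[[0,0,0],0,1],[[0,0,0],0,1],[[0,0,0],0,1]]'
python3 -c "
from h import *
rel()"
```

```text
t: 26.1
eef_pos: [578.3, 100.8, 151.7]
tcp_rot: [3.141, -0.001, -2.87]
ft_force: [0.3, 0.2, -4.2]
opening: 0.216
grip_force: 30.0
t 26.1 y 60.64 x -13.49 z -1.20 | Fy 0.1 Fx 0.3 Fz -4.2 0.21635229704245534 29.99914973974228
```

The handle is past the slot's lean limit with only light force, so it is in the notch. I continue along the arc to about 0.9 rad.

```bash
python3 -m inch '[[[0.073,0,0.03],0,1],[[0.07,0,0.032],0,1],[[0.067,0,0.039],0,1],[[0.061,0,0.046],0,1],[[0.051,0,0.048],0,1],[[0.046,0,0.052],0,1],[[0,0,0],0,1],[[0,0,0],0,1],[[0,0,0],0,1],[[0,0,0],0,1]]'
python3 -c "
from h import *
rel()"
```

```text
t: 27.35
eef_pos: [555.1, 94.4, 138.1]
tcp_rot: [-3.142, -0.003, -2.869]
ft_force: [-13.8, -5.4, 15.7]
opening: 0.169
grip_force: 30.3
t 27.35 y 60.67 x -37.56 z -14.78 | Fy -1.5 Fx -14.7 Fz 15.7 0.16890230567670436 30.255181342363358
```

Run:
```python
from h import *
S,T=[eyes.read_camera(n) for n in("side","top")]
cv2.imwrite("pics/s5.png",cv2.resize(np.hstack([S["pixels"][160:260,230:340],T["pixels"][180:280,190:300]])[:,:,::-1],None,fx=3.6,fy=3.6,interpolation=cv2.INTER_CUBIC))
rel()
```

```text
t 27.45 y 60.69 x -37.57 z -14.79 | Fy -0.4 Fx -14.3 Fz 16.6 0.1707050444963375 30.255440399050713
```

View pics/s5.png

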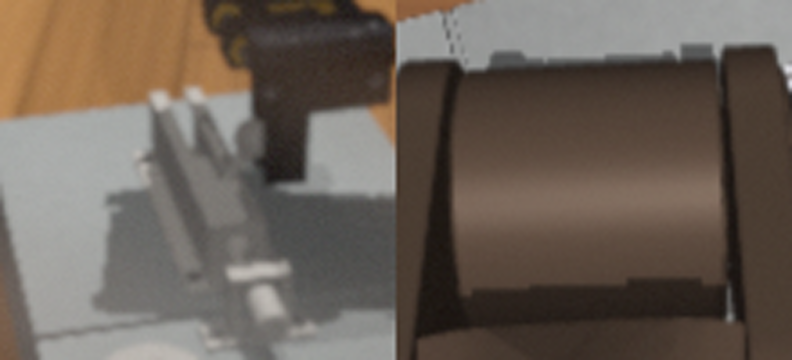

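The side crop shows the knob at (250, 135), which has slipped to the edge of the pads, inboard of the finger. The handle is leaning in the notch. I work out its angle, then let go and press it down from above with shut fingers.

Run:
```python
from h import *
S=eyes.read_camera("side")
K=P0+np.array([0,0,15.1])
for rc in [(197.5,299.5)]+[d["centre"] for d in eyes.spot_point("knob",S)]:
    o,d=ray(S,rc); k=o+d*(((K+Y*60.7-o)@Y)/(d@Y))
    print(np.round(rc,1),"rel start X %.1f Z %.1f"%((k-K)@X,k[2]-168))
rel()
```

```text
[197.5 299.5] rel start X -21.2 Z -4.1
[198.  298.2] rel start X -18.6 Z -4.8
t 27.55 y 60.67 x -37.57 z -14.78 | Fy -1.3 Fx -14.3 Fz 16.2 0.16818821306767223 30.255407765507698
```

```bash
python3 -m inch '[[[0.04,0,-0.02],0,0.4],[[0,0,0],0,0.3],[[0,0,0],0,0.2],[[0,0,-0.1],0,0.2],[[0,0,-0.3],0,0.2],[[0,0,-0.35],0,0.2],[[-0.06,0,-0.1],0,1],[[-0.06,0,0],0,1],[[0,0,0],0,1],[[0,0,0],0,1]]'
python3 - <<'E'
from h import *
rel()
S=eyes.read_camera("side")
cv2.imwrite("pics/s6.png",cv2.resize(S["pixels"][140:260,230:370][:,:,::-1],None,fx=5,fy=5,interpolation=cv2.INTER_CUBIC))
K=P0+np.array([0,0,15.1])
for rc in [d["centre"] for d in eyes.spot_point("knob",S)]:
    o,d=ray(S,rc); k=o+d*(((K+Y*60.7-o)@Y)/(d@Y))
    print(np.round(rc,1),"rel start X %.1f Z %.1f"%((k-K)@X,k[2]-168))
E
```

```text
t: 28.8
eef_pos: [561.6, 96.3, 188.6]
tcp_rot: [3.141, -0.001, -2.87]
ft_force: [-0.2, 0.5, 0.1]
opening: 0.042
grip_force: 0.0
t 28.8 y 60.72 x -30.79 z 35.71 | Fy 0.5 Fx -0.0 Fz 0.1 0.04222576445231589 0.0
[197.6 296. ] rel start X -14.2 Z -3.4
```

View pics/s6.png

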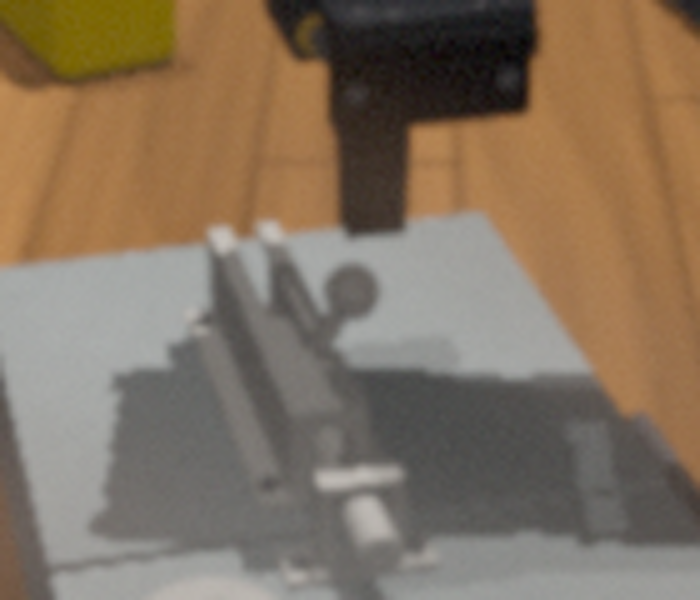

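The handle is free and leaning at about 0.5 to 0.6 rad, with the knob at crop (352, 290) and the shut fingers just above and in front of it. I press down along the arc.

```bash
python3 -m inch '[[[0,0,0.12],0,1],[[0,0,0.08],0,1],[[0,0,0.05],0,1],[[0.02,0,0.025],0,1],[[0.03,0,0.035],0,1],[[0.03,0,0.035],0,1],[[0.03,0,0.035],0,1],[[0.03,0,0.04],0,1],[[0,0,0],0,1],[[0,0,0],0,1]]'
python3 - <<'E'
from h import *
rel()
S=eyes.read_camera("side")
cv2.imwrite("pics/s7.png",cv2.resize(S["pixels"][140:260,230:370][:,:,::-1],None,fx=5,fy=5,interpolation=cv2.INTER_CUBIC))
E
```

```text
t: 30.15
eef_pos: [551.3, 93.3, 165.7]
tcp_rot: [-3.141, -0.004, -2.869]
ft_force: [-19.0, -5.7, 26.9]
opening: 0.011
grip_force: 12.9
t 30.15 y 60.65 x -41.47 z 12.82 | Fy -0.4 Fx -19.9 Fz 26.9 0.01138260677079509 12.934568077325821
```

View pics/s7.png

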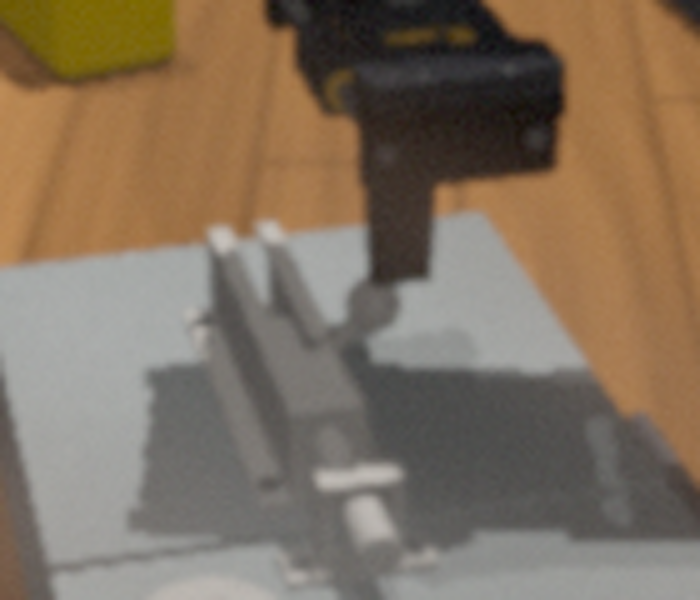

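The handle is turning (knob now at (373, 305)), but the fingertip's edge is wedging on the outside of the ball. I lift, move inboard over the ball, and press straight down.

```bash
python3 -m inch '[[[0,0,-0.15],0,1],[[-0.095,0,0],0,1],[[0,0,0.06],0,1],[[0,0,0.04],0,1],[[0,0,0.04],0,1],[[0.01,0,0.04],0,1],[[0.01,0,0.04],0,1],[[0.01,0,0.04],0,1],[[0,0,0],0,1],[[0,0,0],0,1]]'
python3 - <<'E'
from h import *
rel()
S=eyes.read_camera("side")
K=P0+np.array([0,0,15.1])
for rc in [d["centre"] for d in eyes.spot_point("knob",S)]:
    o,d=ray(S,rc); k=o+d*(((K+Y*60.7-o)@Y)/(d@Y))
    print(np.round(rc,1),"rel start X %.1f Z %.1f"%((k-K)@X,k[2]-168))
E
```

```text
t: 31.45
eef_pos: [557.6, 95.1, 157.2]
tcp_rot: [3.141, 0.0, -2.87]
ft_force: [0.2, -1.1, -1.2]
opening: 0.004
grip_force: 0.1
t 31.45 y 60.70 x -34.95 z 4.38 | Fy -1.1 Fx -0.1 Fz -1.2 0.00405073986821253 0.058499472797848284
[203.6 308.9] rel start X -40.0 Z -20.0
```

```bash
python3 -m inch '[[[0.01,0,0.035],0,1],[[0.01,0,0.035],0,1],[[0.01,0,0.035],0,1],[[0.01,0,0.035],0,1],[[0.01,0,0.035],0,1],[[0.01,0,0.025],0,1],[[0,0,0],0,1],[[0,0,0],0,1],[[0,0,0],0,1],[[0,0,0],0,1]]'
python3 - <<'E'
from h import *
rel()
S=eyes.read_camera("side")
K=P0+np.array([0,0,15.1])
for rc in [d["centre"] for d in eyes.spot_point("knob",S)]:
    o,d=ray(S,rc); k=o+d*(((K+Y*60.7-o)@Y)/(d@Y))
    print(np.round(rc,1),"rel start X %.1f Z %.1f"%((k-K)@X,k[2]-168))
E
```

```text
t: 32.8
eef_pos: [554.1, 94.1, 145.5]
tcp_rot: [3.142, 0.0, -2.87]
ft_force: [-0.6, -0.3, 0.4]
opening: 0.005
grip_force: 0.0
t 32.8 y 60.65 x -38.59 z -7.37 | Fy -0.2 Fx -0.6 Fz 0.4 0.005437065964996907 0.0
[209.9 307. ] rel start X -36.3 Z -33.6
```

The handle is at about 1.37 rad. I press 3 mm more, then lift off and check.

```bash
python3 -m inch '[[[0,0,0.015],0,1],[[0,0,0.015],0,1],[[0,0,0.015],0,1],[[0,0,0],0,1],[[0,0,0],0,1],[[0,0,-0.2],0,1],[[0,0,-0.5],0,1],[[0,0,-0.7],0,1],[[0,0,0],0,1],[[0,0,0],0,1]]'
python3 - <<'E'
from h import *
rel()
S=eyes.read_camera("side")
cv2.imwrite("pics/s8.png",cv2.resize(S["pixels"][140:260,230:370][:,:,::-1],None,fx=5,fy=5,interpolation=cv2.INTER_CUBIC))
K=P0+np.array([0,0,15.1])
for rc in [d["centre"] for d in eyes.spot_point("knob",S)]:
    o,d=ray(S,rc); k=o+d*(((K+Y*60.7-o)@Y)/(d@Y))
    print(np.round(rc,1),"rel start X %.1f Z %.1f"%((k-K)@X,k[2]-168))
E
```

```text
t: 34.15
eef_pos: [553.8, 94.1, 226.8]
tcp_rot: [3.142, 0.0, -2.87]
ft_force: [0.2, -0.5, -0.8]
opening: 0.005
grip_force: 0.0
t 34.15 y 60.72 x -38.87 z 73.99 | Fy -0.5 Fx 0.0 Fz -0.8 0.0045952139972109535 0.0
[213.5 306.9] rel start X -36.1 Z -41.8
```

View pics/s8.png

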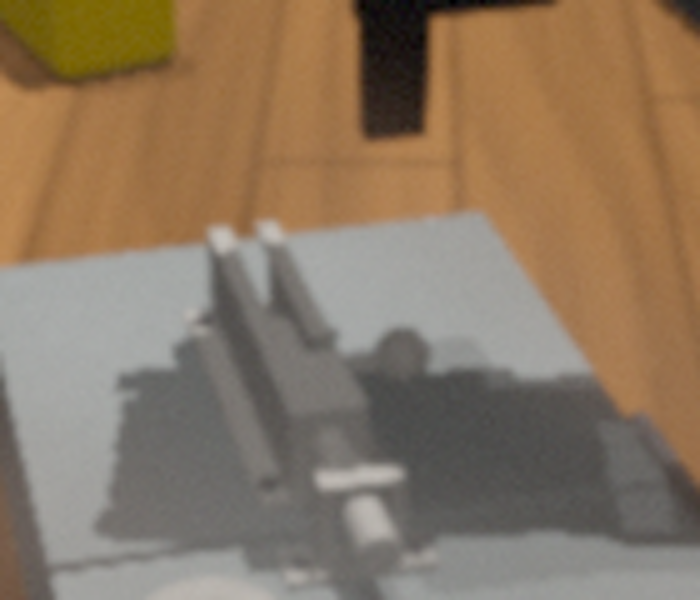

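The knob lies out in front of the barrel at crop (402, 352), which is flat in the notch. The bolt is through the keeper and the gripper is clear, so I hand in.

```bash
python3 -c "
from cell import env
print(env.job_done())"
```

```text
the job is handed in; nothing more can be done
None
```

The job is handed in at about 34 s: the bolt is across into the keeper, the handle lies down in the notch (about 1.4 rad by camera) and the gripper is clear, but the knob slipped from the grip once, so I pressed it down from above, where tool force rose briefly to about 33 N; the handle-on-barrel force wasn't measured and no verdict came back.

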